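# Hold a spring clip gaping around the edge of the wash chart

### The job

Pick up the blue spring clip by its two handles, squeezing them together so that its jaws gape wide, and bring the open jaws around the upright edge of the teal wash chart that bears the yellow mark, level with the mark and with a good part of the jaws' length past the edge, so that a colleague can slip a new sheet in between. Neither clip nor gripper may touch or shift the chart, and everything else on the table stays where it is. Finish while still holding the clip there in the air, squeezed wide open: do not let go and do not let it close on the chart.

Things in the scene. Friction and masses are not known exactly. Their poses are not given: they have to be found in the camera images.
- clip_mid (a point): Blue spring clip lying flat, jaws away from the robot (yaw within 0.5 of +x): two plastic arms on a steel hub, 117 mm long, 30 mm high, 70 g. Point: middle of the hub, 15 mm above its underside. x to the jaw tips, y to the left arm, z up. Jaws reach from the hub to 60 mm ahead; shut as it lies (12 mm over both). Squeezed fully they gape 19 mm at 35 mm ahead of the hub, 32 mm at the tips.
- clip_grip (a point): Where to pinch the clip: midway between its two handles, 40 mm behind the hub, half-way up; axes as clip_mid. The handles run from 18 to 57 mm behind the hub and splay: 53 mm over both here, 66 mm at their ends. Pinched across y until fully squeezed they are parallel and 32 mm over both. The hub stays centred between them.
- clip_left (a joint): angle of the clip's left arm, rad: 0 shut, 0.28 fully open (firm stop). Its spring wants about 3 N on the handle to begin and 8 N at the stop
- clip_right (a joint): the same for the right arm, with an equal spring of its own: 0 shut, 0.28 fully open
- card_edge (a point): Middle of the yellow-marked upright edge of the teal wash chart, 85 mm above the table. The mark is 40 mm tall and wraps the edge. x runs from this edge across the card, level, in its plane (within 0.4 of world +x, so the edge looks towards the robot); y square to its faces; z up. The clip comes on along +x, its own x along this x, at this height.
- card: The wash chart: rigid upright card 140 mm long, 4 mm thick, top at 135 mm, in a dark steel foot 100 x 70 mm, 31 mm high, beginning 38 mm in from the marked edge; 0.8 kg, not fastened. Origin on the table under the card's middle, 70 mm in from the marked edge; axes as card_edge
- red_clip: bystander: a red clip of the same shape (it does not open), lying flat; leave alone
- tumbler: bystander: clear tumbler, 68 mm across, 100 mm high
- tumbler2: bystander: orange tumbler, 68 mm across, 100 mm high
- bowl: bystander: white bowl, 130 mm across, 50 mm high
- brush: bystander: green scrubbing brush lying down
- sponge: bystander: yellow and green scouring pad, 100 x 65 x 30 mm
- soap: bystander: white bottle with blue cap, 64 mm across, 190 mm high
Not all that is in view belongs to the job. Of the things that look like the card, the larger one is meant.

How it is judged:
By the outcome, as a careful person would: the job done as asked, in the order asked, and still so for the second after the job is handed in, while the arm keeps its last pose, push and grip.
It also fails if it takes over 45 s, if anything falls off the work surface, if the arm or the gripper's body presses on something with over 40 N, if the wrist force passes 120 N, or if a joint passes its speed limit or range.

### The arm

A 6-joint arm with a two-finger parallel gripper is mounted at the origin on the work surface. World frame = base frame: x ahead of the robot, y to its left, z up, the work surface at z = 0. Lengths are in m, angles in rad, forces in N, time in s.
With the tool pointing down it reaches from about 0.325 to 1 m from the base axis. Payload 5.1 kg.
Tool frame: the origin (TCP) lies on the centre line of the jaws, within the pads' length; the fingertips stand env.tcp_to_tips ahead of it and the grasp point (between the pads) lies 2 mm behind it (env.tcp_to_tips is the distance from the TCP to the fingertips, in m); z points along the fingers, y is the line along which they close (so a half turn about z gives the same grasp; the last joint's range is limited). The gripper opens to 85 mm and grips with 20 to 120 N. Pads are 22 mm wide; open, the fingers measure 114 mm over their backs; the gripper's body (76 mm by 85 mm) begins 54 mm behind the grasp point. The pads swing forward as they close: fully open they stand 13 mm farther back than shut.
Start: joints at [1.162, 0.124, 1.65, -0, 1.367, -0.083], TCP at [0.208, 0.616, 0.248] pointing down, gripper open.
Joint ranges: [-2.61, 2.61], [-1.02, 2.33], [0.03, 2.71], [-1.35, 4.49], [0.32, 2.68], [-2.91, 2.91]. Speed limits (rad/s): [2.57, 2.57, 3.14, 3.14, 3.14, 3.14].

### API

Orientations are given as a 3x3 rotation matrix whose columns are the frame's x, y, z axes.
In Python, from workcell import env, read_camera, get_calibration gives the robot as it stands.
- The arm moves only by the tool send_rows, never from a script. Its argument "motion" is one flat list of numbers, 7 for each row, row after row: the shift along the tool's x, y, z in cm, then the turn, a rotation vector about the tool's x, y, z in rad, then the opening, from 0 (shut) to 1 (fully open). In form: [x, y, z, ax, ay, az, jaw, x, y, z, ax, ay, az, jaw, ...]. A call has 1 to 20 rows; each row shifts and turns the commanded pose from where the row before left it, along the tool's axes as they then stand; what a row does not reach is not made up. A row lasts 1/10 s, in which the tool goes at most 50 mm and 8.59 degrees, less where a joint would pass 70% of its speed; a pose out of reach is approached as far as the arm can. A call with a gripper value outside its range is refused whole. The fingers move at their own pace and stop on an object; "squeeze" is the grip in N (left out, the last holds). Time passes only in rows, so rows that do not move let the fingers close. It gives the time, the measured TCP pose, the force, the opening and the grip force at its end, in the units of the state.
- env.get_obs(): the state, without advancing time (a new reading comes with each control period).
- read_camera(name): name is "side" or "top"; returns (picture, depth): 480x640x3 uint8, blue, green, red; 480x640 float32, m along the optical axis (not along the pixel's ray), 0 where there is no reading.
- get_calibration(name): a dict with "fx", "fy", "cx", "cy" (pixels), "k1" (the pictures are not rectified: a ray, as slopes to the right and down, at radius r is drawn at 1 + k1 r^2 times it, then the intrinsics apply), "R" (3x3) and "t" (3): a world point X has camera coordinates R X + t. Camera axes: x right, y down, z forward; pixel columns grow to the right and rows downward; lengths in m; the calibration is good to about 2 mm. A picture is of the moment at which its call begins. get_calibration takes no time and is no camera call.
- env.finish_job(): hands the job in; it is judged then, once.
The state is a dict: "time": time; "joints": joint angles; "joint_velocities": joint speeds; "joint_torque": joint torques, N m; "tcp_pos": TCP position; "ee_rot": TCP orientation; "force": force on the tool from outside, world axes, zero at the start; "ft_torque": the same for the moment, N m; "gripper_width": opening from 0.0 (shut) to 1.0 (fully open); "finger_force": force on a finger pad.
Only numpy, scipy, OpenCV 4.12 (cv2) and the standard library are available. Lean on these libraries where they do the work, as an engineer would, in place of code of your own. Each camera call takes 0.05 s, during which the arm holds its last target. There are 200 camera calls.

## Working session

There is one attempt and no reset: what is moved stays moved. The work goes in short steps, Python scripts to look and compute and a tool call to move; the robot and the scene stay as the last step left them, time stands still between calls to the robot, and variables do not carry over. Pictures are saved under pics/ and viewed, at most 10 in all, crops included, and the job is handed in when it is done.

Besides the shell and the picture viewer there is one more tool, called after "Emit:" as name(argument=value, ...), one argument or row to a line, values as JSON. send_rows: Moves the arm, as the interface text tells. Its arguments: {"type":"object","properties":{"motion":{"type":"array"},"squeeze":{"type":"number"}},"required":["motion"]}

```bash
mkdir -p pics; ls
cat > h.py <<'E'
import numpy as np, cv2
from workcell import env, read_camera, get_calibration
def ray(c,u,v):
    x,y=(u-c["cx"])/c["fx"],(v-c["cy"])/c["fy"]
    a,b=x,y
    for _ in range(20):
        s=1+c["k1"]*(a*a+b*b); a,b=x/s,y/s
    return np.array([a,b,1.])
def pt_depth(c,u,v,d): return np.array(c["R"]).T@(ray(c,u,v)*d-np.array(c["t"]))
def pt_plane(c,u,v,z):
    R=np.array(c["R"]);t=np.array(c["t"]);o=-R.T@t;w=R.T@ray(c,u,v)
    return o+w*(z-o[2])/w[2]
def proj(c,X):
    p=np.array(c["R"])@X+np.array(c["t"]);a,b=p[:2]/p[2];s=1+c["k1"]*(a*a+b*b)
    return c["fx"]*a*s+c["cx"],c["fy"]*b*s+c["cy"]
E
python3 - <<'E'
from h import *
print(env.tcp_to_tips,env.get_obs())
for n in("side","top"):
    i,d=read_camera(n);cv2.imwrite(f"pics/{n}0.png",i);np.savez(f"{n}0.npz",i=i,d=d);print(get_calibration(n))
E
```

```text
pics
0.017 {'time': 0.0, 'joints': array([ 1.16241952e+00,  1.24503368e-01,  1.65165857e+00,  2.57452386e-06,
        1.36750469e+00, -8.25969707e-02]), 'joint_velocities': array([ 0.00110472, -0.00146427,  0.00133711, -0.00068373,  0.0008373 ,
       -0.00189937]), 'joint_torque': array([ 1.21475059e-04, -4.23619723e+01, -3.65444183e+01,  3.06237808e-07,
        6.98748539e-03, -8.66776645e-06]), 'tcp_pos': array([0.20782882, 0.6152773 , 0.24706323]), 'ee_rot': array([[-9.47401191e-01,  3.20047343e-01, -8.25931251e-04],
       [ 3.20048362e-01,  9.47399296e-01, -1.90242337e-03],
       [ 1.73621140e-04, -2.06669611e-03, -9.99997849e-01]]), 'force': array([0.19455652, 0.42094205, 0.27204377]), 'ft_torque': array([ 0.01741662, -0.0174197 ,  0.01263945]), 'finger_force': 0.0, 'gripper_width': 0.9975033417520437}
{'fx': 556.5352897398384, 'fy': 556.5352897398384, 'cx': 315.77136448899137, 'cy': 229.6785140882837, 'k1': -0.10012773604889423, 'R': array([[ 0.7218665 , -0.69183621,  0.0164745 ],
       [-0.32320711, -0.35809542, -0.87595938],
       [ 0.61191986,  0.62700106, -0.48210347]]), 't': array([-0.37272147,  0.25000252,  1.15927513])}
{'fx': 463.9727500697858, 'fy': 463.9727500697858, 'cx': 318.4174153335466, 'cy': 238.93390082130605, 'k1': 0.025294445108638878, 'R': array([[-0.01467257, -0.99948585,  0.02850876],
       [-0.98831571,  0.01017072, -0.15208095],
       [ 0.1517128 , -0.03040708, -0.9879568 ]]), 't': array([-0.00811182,  0.52483892,  0.97192808])}
```

View pics/top0.png

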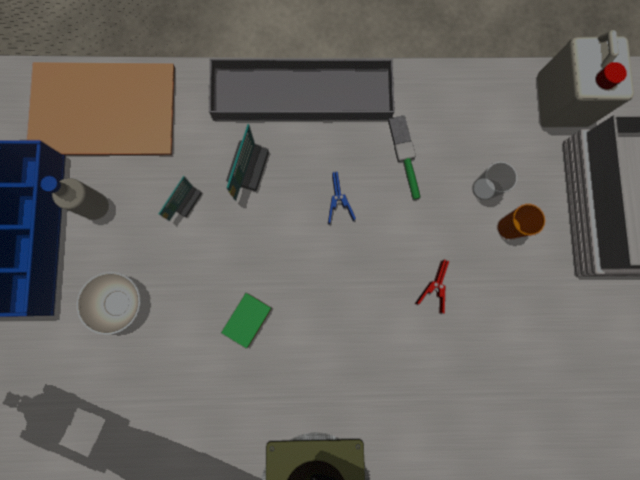

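View pics/side0.png

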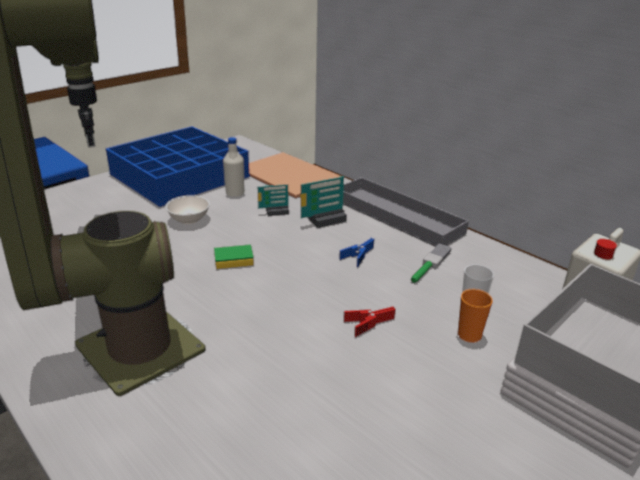

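The top view shows the blue clip at about (340,198) with jaws up and handles down, the large card at (247,160) with its near edge at about (232,193), and the decoy at (180,198). The side view shows the yellow mark at about (304,200) and the clip at (357,250).

Run:
```python
from h import *
S=np.load("side0.npz");T=np.load("top0.npz")
a=cv2.resize(T["i"][110:240,220:370],None,fx=4,fy=4,interpolation=cv2.INTER_CUBIC)
b=cv2.resize(S["i"][165:275,245:390],None,fx=4,fy=4,interpolation=cv2.INTER_CUBIC)
cv2.imwrite("pics/ct.png",a);cv2.imwrite("pics/cs.png",b)
for n,D,roi in(("top",T,(150,320,240,370)),("side",S,(230,330,275,390))):
    c=get_calibration(n);i=D["i"].astype(int);m=(i[...,0]>i[...,2]+40)&(i[...,0]>i[...,1]+25)
    k=np.zeros_like(m);k[roi[0]:roi[2],roi[1]:roi[3]]=1;m&=k
    v,u=np.nonzero(m);print(n,len(u),u.min(),u.max(),v.min(),v.max())
    P=np.array([pt_depth(c,x,y,D["d"][y,x]) for x,y in zip(u,v)])
    print(np.percentile(P[:,2],[5,50,90]))
    np.save(n+"clip.npy",np.c_[u,v,P])
    Q=np.array([pt_plane(c,x,y,.03 if n=="top" else .015) for x,y in zip(u,v)])
    print(Q.min(0),Q.max(0),Q.mean(0))
for n,D,roi in(("top",T,(110,222,205,262)),("side",S,(170,295,235,350))):
    c=get_calibration(n);i=D["i"].astype(int)
    B,G,R=i[...,0],i[...,1],i[...,2]
    for nm,m in(("teal",(G>R+30)&(B>R+15)),("yel",(R>B+40)&(G>B+25))):
        k=np.zeros_like(m);k[roi[0]:roi[2],roi[1]:roi[3]]=1;m=m&k
        v,u=np.nonzero(m);print(n,nm,len(u))
        if len(u)==0: continue
        P=np.array([pt_depth(c,x,y,D["d"][y,x]) for x,y in zip(u,v)])
        print(np.c_[u,v].min(0),np.c_[u,v].max(0));print(np.percentile(P,[2,50,98],axis=0).round(4))
        np.save(n+nm+".npy",np.c_[u,v,P])
```

```text
top 309 329 354 172 222
[0.02461068 0.02981561 0.03216892]
[ 0.56402581 -0.09495722  0.03      ] [ 0.67862242 -0.03902236  0.03      ] [ 0.62193456 -0.06104731  0.03      ]
side 353 340 373 238 264
[0.00632392 0.02477106 0.03153329]
[ 0.55705311 -0.10112854  0.015     ] [ 0.69806909 -0.01886915  0.015     ] [ 0.62251176 -0.04951534  0.015     ]
top teal 163
[227 125] [248 187]
[[0.6176 0.1284 0.0234]
 [0.6822 0.1517 0.1347]
 [0.7453 0.1787 0.1391]]
top yel 0
side teal 803
[302 177] [343 216]
[[0.6208 0.1273 0.0317]
 [0.6707 0.1526 0.0716]
 [0.7485 0.1698 0.1336]]
side yel 539
[295 170] [338 205]
[[0.6178 0.1642 0.0122]
 [0.8597 0.3828 0.0167]
 [0.9431 0.4558 0.102 ]]
```

View pics/ct.png

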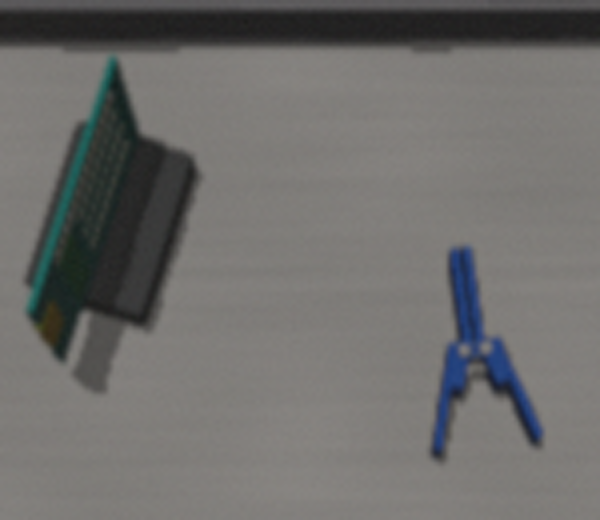

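View pics/cs.png

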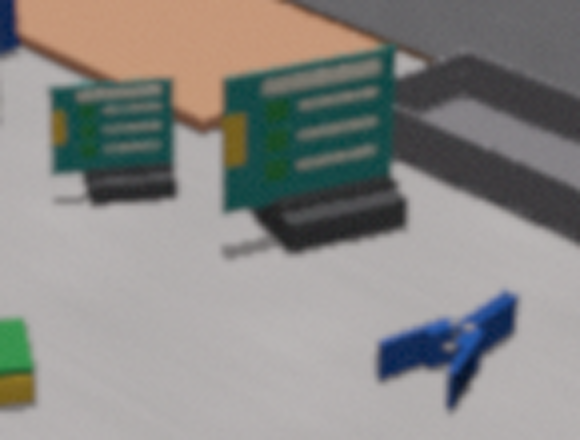

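The top crop shows the card's top edge running from pixel (228,188) to (248,125), clip tips at (335,172), hub at (339,199) and handle ends at (329,224) and (354,220). The side crop shows the marked edge at column 301, rows 184–218, with its yellow mark at (304,200).

Run:
```python
from h import *
from scipy.spatial import ConvexHull
S=np.load("side0.npz");T=np.load("top0.npz");ct=get_calibration("top");cs=get_calibration("side")
f=lambda u,v,z=.03:pt_plane(ct,u,v,z)
# clip
A=np.load("topclip.npy");Q=np.array([f(x,y) for x,y in A[:,:2]])[:,:2]
tip=f(335,172);h1=f(329.2,224.3);h2=f(354.3,220.3);hub=f(338.9,198)
print("tip",tip,"h",h1,h2,"hub",hub); m=(h1+h2)/2;ax=tip-m;print("len",np.linalg.norm(ax),"yaw",np.arctan2(ax[1],ax[0]),"hubest",m+ax*57/117,"grip",m+ax*17/117,"span",np.linalg.norm(h1-h2))
# jaw axis line from mask
B=np.load("sideclip.npy")
for nm,P in(("top",A),("side",B)):
    X=P[:,2:4];X=X[(P[:,4]>.0)]
    d=ax[:2]/np.linalg.norm(ax[:2]);s=(X-m[:2])@d;t=(X-m[:2])@np.array([-d[1],d[0]])
    print(nm,"s",s.min(),s.max(),"t",t.min(),t.max(),"jaw t", [round(float(np.median(t[(s>lo)&(s<lo+.01)])),4) for lo in(.07,.08,.09,.1,.11) if ((s>lo)&(s<lo+.01)).any()])
# card: bright teal top edge in the top view
P=np.load("topteal.npy");i=T["i"].astype(int)
k=[i[int(v),int(u),1]>75 for u,v in P[:,:2]];P=P[k]
Q=np.array([pt_plane(ct,u,v,.135) for u,v in P[:,:2]])[:,:2]
vx,vy,x0,y0=cv2.fitLine(Q.astype(np.float32),cv2.DIST_HUBER,0,.001,.001).ravel()
if vx<0:vx,vy=-vx,-vy
s=(Q-[x0,y0])@[vx,vy];print(len(Q),"edge yaw",np.arctan2(vy,vx),"near",np.array([x0,y0])+s.min()*np.array([vx,vy]),"far",np.array([x0,y0])+s.max()*np.array([vx,vy]),np.ptp(s))
print("hand near",f(228,188,.135),"far",f(248.2,124.5,.135))
# card face from side depth
P=np.load("sideteal.npy");P=P[P[:,4]>.06][:,2:]
vx,vy,x0,y0=cv2.fitLine(P[:,:2].astype(np.float32),cv2.DIST_HUBER,0,.001,.001).ravel()
d=np.array([vx,vy])*np.sign(vx);s=(P[:,:2]-[x0,y0])@d
print("face yaw",np.arctan2(d[1],d[0]),"near",[x0,y0]+s.min()*d,"far",[x0,y0]+s.max()*d,np.ptp(s))
# triangulate corner
def tri(a,b):
    M=[];r=[]
    for c,(u,v) in((ct,a),(cs,b)):
        R=np.array(c["R"]);o=-R.T@np.array(c["t"]);w=R.T@ray(c,u,v);w/=np.linalg.norm(w);K=np.eye(3)-np.outer(w,w);M.append(K);r.append(K@o)
    return np.linalg.lstsq(np.vstack(M),np.hstack(r),rcond=None)[0]
print("tri near",tri((228,188),(301.2,184.7)),"far",tri((248.2,124.5),(343.5,176.3)))
print("tri tip",tri((335,172),(373.5,238.5)))
```

```text
tip [ 0.67859424 -0.05463723  0.03      ] h [ 0.55883645 -0.0393721   0.03      ] [ 0.56734477 -0.09537018  0.03      ] hub [ 0.61842505 -0.06217491  0.03      ]
len 0.11620344130727726 yaw 0.10980339187848955 hubest [ 0.61936161 -0.06116744  0.03      ] grip [ 0.57987319 -0.06552092  0.03      ] span 0.05664076031776062
top s 0.005026472435895106 0.11664730954574735 t -0.02935216960077333 0.027841153578446517 jaw t [0.001, -0.0006, -0.0007, 0.0014, 0.0006]
side s -1.0077763708290757 0.11766521203194154 t -0.7217445991810111 0.029616823285474138 jaw t [-0.002, -0.0032, -0.0034, -0.0024, -0.0027]
140 edge yaw -0.30173704 near [0.61710043 0.16994528] far [0.74696934 0.12952481] 0.13601378166172803
hand near [0.61479938 0.16717505 0.135     ] far [0.74769174 0.12801449 0.135     ]
face yaw -0.26327154 near [-0.0263925   0.34078475] far [0.75165406 0.13107967] 0.8058118128552298
tri near [0.61507439 0.16671542 0.13563782] far [0.74760933 0.12759686 0.1360962 ]
tri tip [ 0.67996208 -0.05564698  0.02924238]
```

```bash
cat >> h.py <<'E'
def delta(P,yaw):
    """shift (cm, tool axes now) to TCP target P; turn about tool z to get tool y to clip yaw"""
    o=env.get_obs();R=o["ee_rot"];p=o["tcp_pos"]
    Y=np.array([-np.sin(yaw),np.cos(yaw),0]);Z=np.array([0,0,-1.]);G=np.c_[np.cross(Y,Z),Y,Z]
    from scipy.spatial.transform import Rotation as Ro
    print("turn",Ro.from_matrix(R.T@G).as_rotvec().round(4),"shift now-axes",(R.T@(P-p)*100).round(2),"goal-axes",(G.T@(P-p)*100).round(2),"tcp",p.round(4),"F",o["force"].round(1),"w",round(o["gripper_width"],3),"ff",o["finger_force"],"t",round(o["time"],2))
E
python3 - <<'E'
from h import *
delta(np.array([.580,-.0655,.12]),.11)
E
```

```text
turn [-0.0019 -0.0006 -0.4358] shift now-axes [-57.05 -52.57  12.81] goal-axes [-29.52 -71.76  12.72] tcp [0.2078 0.6153 0.2472] F [-0.1 -0.   0.3] w 1.0 ff 0.0 t 0.1
```

Emit:
send_rows(
  motion=[0,0,0,0,0,-0.109,1,0,0,0,0,0,-0.109,1,0,0,0,0,0,-0.109,1,0,0,0,0,0,-0.109,1,-1.8,-4.4,0,0,0,0,1,-1.8,-4.4,0,0,0,0,1,-1.8,-4.4,0,0,0,0,1,-1.8,-4.4,0,0,0,0,1,-1.8,-4.4,0,0,0,0,1,-1.8,-4.4,0,0,0,0,1,-1.8,-4.4,0,0,0,0,1,-1.8,-4.4,0,0,0,0,1,-1.8,-4.4,0,0,0,0,1,-1.8,-4.4,0,0,0,0,1,-1.8,-4.4,0,0,0,0,1,-1.8,-4.4,0,0,0,0,1,-1.8,-4.4,0,0,0,0,1,-1.8,-4.4,0,0,0,0,1,-1.8,-4.4,0,0,0,0,1,-1.8,-4.4,0,0,0,0,1],
  squeeze=40,
)

```text
time: 2.1
tcp_pos: [0.5721, -0.0542, 0.2478]
ee_rot: [[-0.994, -0.11, -0.001], [-0.11, 0.994, 0.0], [0.001, 0.0, -1.0]]
force: [0.7, 0.6, -0.7]
gripper_width: 1.0
finger_force: 0.0
```

Run:
```python
from h import *
delta(np.array([.580,-.0655,.021]),.11);print(env.get_obs()["joints"].round(2))
```

```text
turn [ 0.0004 -0.0005 -0.0002] shift now-axes [-0.67 -1.22 22.68] goal-axes [-0.66 -1.21 22.68] tcp [ 0.5721 -0.0542  0.2478] F [ 0.7  0.6 -0.7] w 1.0 ff 0.0 t 2.1
[-0.19 -0.04  1.82  0.    1.36 -1.87]
```

Emit:
send_rows(
  motion=[-0.67,-1.21,2,0,0,0,1,0,0,4,0,0,0,1,0,0,4,0,0,0,1,0,0,4,0,0,0,1,0,0,3,0,0,0,1,0,0,2,0,0,0,1,0,0,1.5,0,0,0,1,0,0,1.2,0,0,0,1,0,0,1,0,0,0,1,0,0,0,0,0,0,1,0,0,0,0,0,0,1],
)

```text
time: 3.2
tcp_pos: [0.5803, -0.0636, 0.022]
ee_rot: [[-0.994, -0.11, 0.001], [-0.11, 0.994, -0.0], [-0.001, -0.0, -1.0]]
force: [0.7, 0.1, 0.2]
gripper_width: 1.0
finger_force: 0.0
```

Run:
```python
from h import *
delta(np.array([.580,-.0655,.021]),.11)
T,_=read_camera("top");S,_=read_camera("side")
a=cv2.resize(T[150:250,290:390],None,fx=4,fy=4,interpolation=cv2.INTER_CUBIC);b=cv2.resize(S[200:300,300:400],None,fx=4,fy=4,interpolation=cv2.INTER_CUBIC)
cv2.imwrite("pics/g1.png",np.hstack([a,b]))
```

```text
turn [-0.0003  0.001   0.0002] shift now-axes [ 0.05 -0.18  0.1 ] goal-axes [ 0.05 -0.18  0.1 ] tcp [ 0.5803 -0.0636  0.022 ] F [0.7 0.1 0.2] w 1.0 ff 0.0 t 3.2
```

View pics/g1.png

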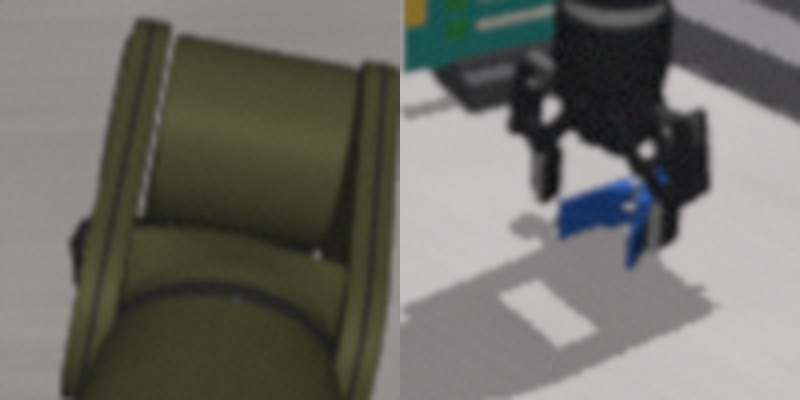

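Side view: the fingers straddle the handles (blue at crop (600,205)), the top view is covered by the arm. Closing now.

Emit:
send_rows(
  motion=[0,-0.18,0.1,0,0,0,0.8,0,0,0,0,0,0,0.7,0,0,0,0,0,0,0.6,0,0,0,0,0,0,0.55,0,0,0,0,0,0,0.5,0,0,0,0,0,0,0.45,0,0,0,0,0,0,0.4,0,0,0,0,0,0,0.35,0,0,0,0,0,0,0.3,0,0,0,0,0,0,0.3,0,0,0,0,0,0,0.3,0,0,0,0,0,0,0.3],
  squeeze=40,
)

```text
time: 4.5
tcp_pos: [0.5811, -0.0654, 0.0223]
ee_rot: [[-0.994, -0.11, 0.002], [-0.11, 0.994, 0.0], [-0.002, -0.0, -1.0]]
force: [-2.2, 1.0, 9.7]
gripper_width: 0.357
finger_force: 38.5
```

Run:
```python
from h import *
delta(np.array([.580,-.0655,.021]),.11)
S,_=read_camera("side")
b=cv2.resize(S[200:300,300:420],None,fx=5,fy=5,interpolation=cv2.INTER_CUBIC)
cv2.imwrite("pics/g2.png",b)
```

```text
turn [-0.0003  0.0023  0.    ] shift now-axes [ 0.12 -0.    0.13] goal-axes [ 0.12 -0.    0.13] tcp [ 0.5811 -0.0654  0.0223] F [-2.2  1.   9.7] w 0.357 ff 38.53753745555878 t 4.5
```

View pics/g2.png

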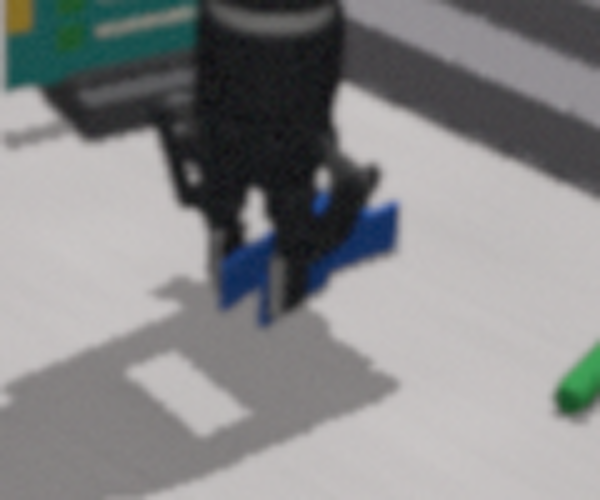

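Fingers hold the handles at about (250,270) in the crop, and the jaws look spread. The grip force is 38 N. Next I refine the card pose while lifting the clip.

Emit:
send_rows(
  motion=[0,0,-0.5,0,0,0,0.25,0,0,-1,0,0,0,0.25,0,0,-2,0,0,0,0.25,0,0,-3,0,0,0,0.25,0,0,-3,0,0,0,0.25,0,0,-3,0,0,0,0.25,0,0,0,0,0,0,0.25],
)

```text
time: 5.25
tcp_pos: [0.5829, -0.0659, 0.1512]
ee_rot: [[-0.994, -0.11, 0.01], [-0.11, 0.994, -0.002], [-0.009, -0.003, -1.0]]
force: [0.5, -0.1, 0.5]
gripper_width: 0.349
finger_force: 39.5
```

Run:
```python
from h import *
S=np.load("side0.npz");T=np.load("top0.npz");ct=get_calibration("top");cs=get_calibration("side")
i=T["i"].astype(float)
# top edge, per row: weighted centroid of teal excess around predicted column
w=(i[...,1]+i[...,0])/2-i[...,2]
Q=[]
for v in range(130,185):
    u0=248.2-(v-124.5)*20.2/63.5;us=np.arange(int(u0)-4,int(u0)+6);k=np.clip(w[v,us]-.4*w[v,us].max(),0,None)
    Q.append(pt_plane(ct,(us*k).sum()/k.sum(),v,.135)[:2])
Q=np.array(Q)
def line(Q,nm):
    vx,vy,x0,y0=cv2.fitLine(Q.astype(np.float32),cv2.DIST_HUBER,0,.0005,.0005).ravel();d=np.array([vx,vy])*np.sign(vx)
    r=(Q-[x0,y0])@[-d[1],d[0]];s=(Q-[x0,y0])@d
    print(nm,len(Q),"yaw",np.arctan2(d[1],d[0]).round(4),"y at x=.615",y0+(.615-x0)*d[1]/d[0],"rms",r.std(),"ends",[x0,y0]+s.min()*d,[x0,y0]+s.max()*d)
line(Q,"top")
for v in(140,160,180,184,186,188,190,192,194,196): print(v,w[v,222:240].round().astype(int) if v>170 else w[v,232:252].round().astype(int))
P=np.load("sideteal.npy");P=P[(P[:,4]>.06)&(P[:,4]<.14)&(P[:,2]>.6)&(P[:,2]<.76)&(abs(P[:,3]-.15)<.05)]
line(P[:,2:4],"side face (-2mm)")
# side: near edge columns, rows 190..212, transition bg->card
g=S["i"].astype(float)
for v in(188,194,200,206,212): print(v,g[v,296:308,0].round().astype(int),S["d"][v,298:306].round(3))
delta(np.array([.481,.208,.0923]),-.29)
```

```text
top 55 yaw -0.2988 y at x=.615 0.16991277 rms 0.0002418017250761585 ends [0.62313929 0.16740548] [0.73608383 0.13261323]
140 [-4 -4 -4 -4 -5 -4 -5 -4 -2 15 48 56 18  0  1  5  5  8 11 10]
160 [-4  0 15 44 59 32  4  0  2  3  6  8  5  5  5  6  9  6  0 -1]
180 [-4 -4 -4 -4 -4  4 32 57 52 24 10 10 12 10  9 11  6  8]
184 [-3 -4 -3 -2  6 31 54 40 16 10  8  7  8  8 10 10 10  9]
186 [ -4  -4  -4  -1  15  46  54  23   6   0 -12 -14  -1   8  11  12   9  12]
188 [ -4  -4  -4  -2   6  18  22  12   4  -5 -18 -18 -14  -2   8  10   8   4]
190 [ -4  -5  -4  -4  -4   0   2   4  -6 -17 -20 -20 -16 -10   6   9   8   2]
192 [ -4  -4  -4  -4  -4  -5  -7 -12 -14 -19 -20 -18 -15   0  10   9   2  -2]
194 [ -5  -4  -4  -4  -4  -4  -4  -6 -10 -18 -20 -18  -6   6  10   4   0  -4]
196 [-2 -4 -4 -6 -4 -4 -4 -4 -6 -6 -8 -4  6 10  6  1 -4 -4]
side face (-2mm) 517 yaw -0.2949 y at x=.615 0.17019188 rms 0.003144299959628479 ends [0.6188917  0.16900996] [0.75087185 0.12892705]
188 [122 121 121 116  96  76  72  70  73  70  70  68] [1.845 0.    1.58  1.586 1.587 1.589 1.594 1.588]
194 [99 89 80 68 52 44 45 42 37 41 60 69] [1.808 1.805 1.592 1.593 1.596 1.595 1.598 1.598]
200 [170 171 171 164 120  62  31  34  29  43  61  67] [1.792 1.792 1.604 1.602 1.603 1.606 1.607 1.603]
206 [174 174 174 166 129  77  55  55  60  64  67  69] [1.747 1.753 1.613 1.611 1.607 1.616 1.619 1.613]
212 [174 173 174 166 135  92  74  70  70  70  68  73] [1.723 1.723 1.623 1.623 1.627 1.626 1.629 1.632]
turn [-0.0011  0.0098  0.4002] shift now-axes [ 7.17 28.37  5.73] goal-axes [17.6  23.34  5.89] tcp [ 0.5829 -0.0659  0.1512] F [ 0.5 -0.1  0.5] w 0.349 ff 39.45830225944519 t 5.25
```

Emit:
send_rows(
  motion=[0,0,0,0,0.01,0.136,0.25,0,0,0,0,0,0.136,0.25,0,0,0,0,0,0.136,0.25,4.2,1.5,0,0,0,0,0.25,4.2,1.5,0,0,0,0,0.25,4.2,1.5,0,0,0,0,0.25,4.2,1.5,0,0,0,0,0.25,0.22,3.49,0,0,0,0,0.25,0.22,3.49,0,0,0,0,0.25,0.22,3.49,0,0,0,0,0.25,0.22,3.49,0,0,0,0,0.25,0.22,3.49,0,0,0,0,0.25,0,0,2,0,0,0,0.25,0,0,2,0,0,0,0.25,0,0,1.9,0,0,0,0.25,0,0,0,0,0,0,0.25,0,0,0,0,0,0,0.25],
)

```text
time: 6.95
tcp_pos: [0.4764, 0.2111, 0.0865]
ee_rot: [[-0.956, 0.293, -0.012], [0.293, 0.956, -0.001], [0.011, -0.004, -1.0]]
force: [-0.4, -0.1, 0.5]
gripper_width: 0.351
finger_force: 39.5
```

Run:
```python
from h import *
delta(np.array([.5475,.1904,.0923]),-.298)
S,sd=read_camera("side");T,td=read_camera("top");np.savez("pre.npz",S=S,sd=sd,T=T,td=td)
cv2.imwrite("pics/p1.png",np.hstack([cv2.resize(S[150:250,240:360],None,fx=3.3,fy=5,interpolation=cv2.INTER_CUBIC),cv2.resize(T[110:260,160:280],None,fx=3.3,fy=3.3333,interpolation=cv2.INTER_CUBIC)]))
```

```text
turn [-0.0044 -0.011   0.0001] shift now-axes [-7.4   0.11 -0.66] goal-axes [-7.41  0.11 -0.58] tcp [0.4764 0.2111 0.0865] F [-0.4 -0.1  0.5] w 0.351 ff 39.54260766506195 t 6.95
```

View pics/p1.png

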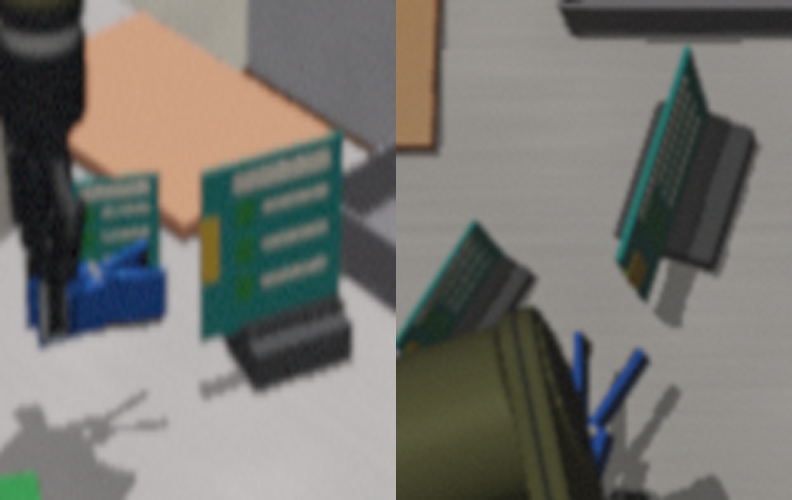

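Top panel: open jaw tips at about (214.8,210.2) and (234.5,215.6) px, aimed at the card edge at (228,188). In the side view the right jaw's tip is at column 290, rows 204 to 214. I'll triangulate.

Run:
```python
from h import *
ct=get_calibration("top");cs=get_calibration("side")
def tri(a,b):
    M=[];r=[]
    for c,(u,v) in((ct,a),(cs,b)):
        R=np.array(c["R"]);o=-R.T@np.array(c["t"]);w=R.T@ray(c,u,v);w/=np.linalg.norm(w);K=np.eye(3)-np.outer(w,w);M.append(K);r.append(K@o)
    x,e,_,_=np.linalg.lstsq(np.vstack(M),np.hstack(r),rcond=None);return x,e
print(tri((235,215.6),(289.3,204)))
D=np.load("pre.npz");S=D["S"].astype(int);m=(S[...,0]>S[...,2]+40)&(S[...,0]>S[...,1]+25);m[:,:250]=0;m[:,293:]=0;m[:195]=0;m[:, :]&=(np.arange(480)<222)[:,None]
v,u=np.nonzero(m);print(u.min(),u.max(),v.min(),v.max())
for c in range(268,293,3):
    r=v[u==c]
    if len(r): print(c,r.min(),r.max(),[pt_depth(cs,c,y,D["sd"][y,c]).round(3).tolist() for y in (r.min()+1,r.max()-1)])
E=np.array([.6145,.1699]);ax=np.array([np.cos(-.298),np.sin(-.298)]);n=np.array([-ax[1],ax[0]])
o=env.get_obs()
for z in(.09,.1):
    L=pt_plane(ct,214.8,210.2,z)[:2];R=pt_plane(ct,234.5,215.6,z)[:2]
    print(z,"tips rel edge (along,lat)",(L-E)@ax,(L-E)@n,(R-E)@ax,(R-E)@n,"|LR|",np.linalg.norm(L-R))
    print(" tip ahead of tcp",((L+R)/2-o["tcp_pos"][:2])@ax,"lat",((L+R)/2-o["tcp_pos"][:2])@n)
print("tcp lat",(o["tcp_pos"][:2]-E)@n)
```

```text
(array([0.56611563, 0.15967929, 0.09359904]), array([3.26217091e-06]))
250 289 198 215
268 204 215 [[0.514, 0.192, 0.096], [0.507, 0.185, 0.073]]
271 202 214 [[0.535, 0.205, 0.09], [0.516, 0.183, 0.073]]
274 201 213 [[0.544, 0.202, 0.092], [0.533, 0.19, 0.068]]
277 200 213 [[0.555, 0.201, 0.091], [0.535, 0.179, 0.071]]
280 199 213 [[0.569, 0.205, 0.089], [0.546, 0.179, 0.068]]
283 198 213 [[0.577, 0.201, 0.091], [0.554, 0.175, 0.067]]
286 203 212 [[0.559, 0.168, 0.093], [0.557, 0.166, 0.072]]
289 204 211 [[0.567, 0.164, 0.088], [0.565, 0.161, 0.074]]
0.09 tips rel edge (along,lat) -0.04252112251288916 0.019718131210078465 -0.04180120931296376 -0.022717514296687794 |LR| 0.04244175166733058
 tip ahead of tcp 0.10083875426674552 lat -0.0010262270453295418
0.1 tips rel edge (along,lat) -0.04404662541568887 0.017211622673101043 -0.04333428807870051 -0.02477745978406223 |LR| 0.04199512436076507
 tip ahead of tcp 0.09930946343247729 lat -0.003309454057505488
tcp lat -0.0004734644979751065
```

Emit:
send_rows(
  motion=[0,0.15,-0.6,0,-0.005,0,0.25,-1,0,0,0,0,0,0.25,-1,0,0,0,0,0,0.25,-1,0,0,0,0,0,0.25,-1,0,0,0,0,0,0.25,0,0,0,0,0,0,0.25,0,0,0,0,0,0,0.25,0,0,0,0,0,0,0.25],
)

```text
time: 7.85
tcp_pos: [0.5154, 0.201, 0.0927]
ee_rot: [[-0.956, 0.293, -0.006], [0.293, 0.956, -0.002], [0.005, -0.004, -1.0]]
force: [0.0, 0.4, -1.5]
gripper_width: 0.349
finger_force: 39.5
```

Run:
```python
from h import *
E=np.array([.6145,.1699]);ax=np.array([np.cos(-.298),np.sin(-.298)]);n=np.array([-ax[1],ax[0]])
P=E-.067*ax+.001*n;delta(np.array([*P,.0923]),-.298)
print("lat",(env.get_obs()["tcp_pos"][:2]-E)@n)
S,sd=read_camera("side");T,td=read_camera("top")
cv2.imwrite("pics/p2.png",np.hstack([cv2.resize(S[160:240,260:340],None,fx=5,fy=5,interpolation=cv2.INTER_CUBIC),cv2.resize(T[150:230,200:280],None,fx=5,fy=5,interpolation=cv2.INTER_CUBIC)]))
```

```text
turn [-0.0037 -0.0052  0.0002] shift now-axes [-3.69  0.04  0.02] goal-axes [-3.69  0.04  0.04] tcp [0.5154 0.201  0.0927] F [ 0.   0.4 -1.5] w 0.349 ff 39.5313960313797 t 7.85
lat 0.0006128127392200576
```

View pics/p2.png

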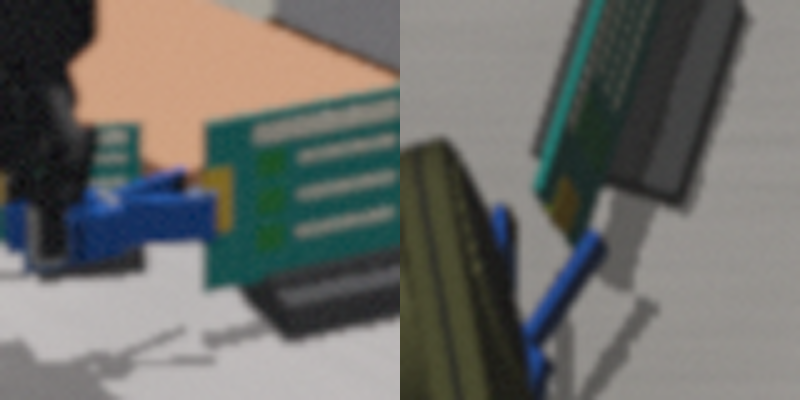

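The left panel shows the right jaw's tip just overlapping the mark at (215,215), level with it. The right panel shows jaw tips at (503,210) and (598,238), symmetric about the card edge at about (553,208), so the clip is within about 1 mm of centre. Final advance.

Emit:
send_rows(
  motion=[-0.5,0.08,0,0,-0.003,0,0.25,-0.7,0,0,0,0,0,0.25,-0.7,0,0,0,0,0,0.25,-0.7,0,0,0,0,0,0.25,-0.7,0,0,0,0,0,0.25,-0.4,0,0,0,0,0,0.25,0,0,0,0,0,0,0.25,0,0,0,0,0,0,0.25,0,0,0,0,0,0,0.25],
)

```text
time: 8.85
tcp_pos: [0.5511, 0.191, 0.0928]
ee_rot: [[-0.956, 0.293, -0.003], [0.293, 0.956, -0.003], [0.002, -0.004, -1.0]]
force: [-0.9, 0.3, -0.2]
gripper_width: 0.349
finger_force: 39.5
```

Run:
```python
from h import *
E=np.array([.6145,.1699]);ax=np.array([np.cos(-.298),np.sin(-.298)]);n=np.array([-ax[1],ax[0]])
o=env.get_obs();d=o["tcp_pos"][:2]-E;print("along",d@ax,"lat",d@n);delta(o["tcp_pos"],-.298)
S,sd=read_camera("side");T,td=read_camera("top")
D=np.load("top0.npz");df=cv2.absdiff(T,D["i"]).max(2);print("far card change",df[120:170,225:262].max())
cv2.imwrite("pics/p3.png",np.hstack([cv2.resize(S[160:240,260:340],None,fx=5,fy=5,interpolation=cv2.INTER_CUBIC),cv2.resize(T[150:230,200:280],None,fx=5,fy=5,interpolation=cv2.INTER_CUBIC)]))
```

```text
along -0.06680941252620448 lat 0.001538265801968086
turn [-0.0035 -0.0018  0.0003] shift now-axes [0. 0. 0.] goal-axes [0. 0. 0.] tcp [0.5511 0.191  0.0928] F [-0.9  0.3 -0.2] w 0.349 ff 39.52897667884827 t 8.85
far card change 26
```

View pics/p3.png

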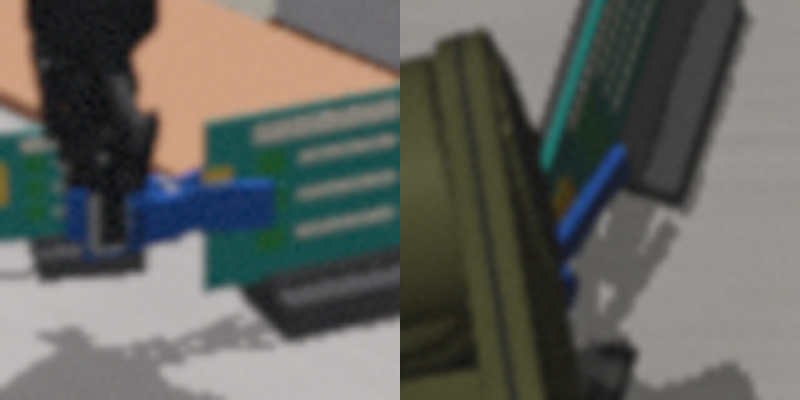

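The right jaw now overlaps the card by about half its length, level with the mark. The card's edge is unmoved at panel column 205, and there is no contact force. Handing in.

```bash
python3 -c "
from h import *
print(env.finish_job())"
```

```text
the job is handed in; nothing more can be done
None
```

I handed the job in with the blue clip held squeezed open around the chart's marked edge: level with the mark, jaw tips about 33 mm past the edge, no contact force and no visible shift of the chart (the left jaw was hidden in the last pictures).

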